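# Clear the sorting board and stand the scraper in its slot

### The arm

A 6-joint arm with a two-finger parallel gripper is mounted at the origin on the work surface. World frame = base frame: x ahead of the robot, y to its left, z up, the work surface at z = 0. Lengths are in m, angles in rad, forces in N, time in s.
With the tool pointing down it reaches from about 0.375 to 0.925 m from the base axis. Payload 5.7 kg.
Tool frame: the origin (TCP) lies midway between the tips of the shut fingers; the grasp point (between the pads) lies 19 mm behind it; z points along the fingers, x is the direction in which the jaws open and shut, and the axes are right-handed (so a half turn about z gives the same grasp; the last joint's range is limited). The gripper opens to 88 mm and grips with 3 to 60 N. Pads are 20 mm wide; open, the fingers measure 115 mm over their backs; the gripper's body (75 mm by 178 mm) begins 61 mm behind the grasp point.
Start: joints at [0.987, 0.359, 1.51, -0, 1.272, -0.115], TCP at [0.271, 0.535, 0.223] pointing down, gripper open.
Joint ranges: [-2.97, 2.97], [-1.01, 2.36], [0.21, 2.38], [-0.96, 4.11], [0.2, 2.71], [-2.98, 2.98]. Speed limits (rad/s): [2.39, 2.39, 3.14, 3.14, 3.14, 3.14].

### API

Orientations are given as a unit quaternion [x, y, z, w].
In Python, from cell import env, cams, spot_in, spot_point gives the robot as it stands.
- The arm moves only by the shell command python3 -m crank 'ROWS' [OPENING] [FORCE]. ROWS is JSON, a list that holds one entry, the list of rows, each a list of 6 numbers: the shift along the tool's x, y, z in units of 0.4 m (1.0 is 0.4 m), then the turn, a rotation vector about the tool's x, y, z in units of 30 degrees (1.0 is 30 degrees). In form: [[[x, y, z, wx, wy, wz], ...]]. A call has 1 to 5 rows; each row is the pose to reach, as a shift and turn from the pose measured when the call began, along the tool's axes at that moment; what a row does not reach only later rows make up. A row lasts 1/10 s, in which the tool goes at most 50 mm and 8.59 degrees, less where a joint would pass 70% of its speed; a pose out of reach is approached as far as the arm can. A call with a number of a shift or a turn outside -1 to 1 is refused whole. A call with a gripper value outside its range is refused whole. OPENING is the gripper command: -1 is shut, 1 is fully open, values between are in proportion, set as the call begins (- or left out, the last holds). The fingers move at their own pace and stop on an object; FORCE is the grip in N (left out, the last holds). Time passes only in rows, so rows that repeat a pose let the fingers close. It gives the time, the measured TCP pose, the force and the opening at its end, in the units of the state.
- env.get_state(): the state, without advancing time (a new reading comes with each control period).
- cams.read_camera(name): name is "scene" or "top"; returns the picture (384x512x3 uint8, red, green, blue); there is no depth.
- cams.get_calibration(name): a dict with "fovy" (degrees; the focal length in pixels is half the picture's height over the tangent of half this angle, whatever the lens; pixels are square), "cx", "cy" (the principal point, pixels), "xyz" and "attitude" of the camera in the world. Camera axes: x right, y up, looking along -z (the intrinsics and any distortion apply to the point x, -y, -z); pixel columns grow to the right and rows downward; lengths in m; the calibration is good to about 2 mm. A picture is of the moment at which its call begins. get_calibration takes no time and is no camera call.
- env.sign_off(): hands the job in, once; it reports no verdict.
Trained networks look in the newest picture that a camera, given by its name, has taken for a name from the list of things; names that differ only in an ending like _2 or _b are one class to them, and where a whole thing is asked for, a point or a joint stands for the part that bears it (a point fixed in the world has none). Each returns a list of dicts, best first, with "conf" (0 to 1); they miss things now and then, are a little off and sometimes report something else, mostly with a low value. They report only what shows in the picture. A call takes as long as a camera call.
- spot_in(camera, name): "bbox" ([left, top, right, bottom] in pixels, round what is visible of it).
- spot_point(camera, name): "point" ([row, column] in pixels: a listed point, or the origin of a listed thing).
The state is a dict: "time": time; "qpos": joint angles; "qvel": joint speeds; "joint_torque": joint torques, N m; "tool_pos": TCP position; "ee_rot": TCP orientation; "ft_force": force on the tool from outside, world axes, zero at the start; "wrist_torque": the same for the moment, N m; "gripper_width": opening from 0.0 (shut) to 1.0 (fully open).
Only numpy, scipy, OpenCV 4.12 (cv2) and the standard library are available. Lean on these libraries where they do the work, as an engineer would, in place of code of your own. Each camera call takes 0.05 s, during which the arm holds its last target. There are 200 camera calls.

### The job

Take the scraper from its rest and, with it, sweep all five brown lumps off the white pad into the catch trough along the pad's far edge, without touching the lumps with the gripper's fingers. Then stand the scraper upright, handle up, in the slot of its stand, lowering it gently until its foot rests on the slot's floor, and let go of it. Leave the other things on the bench where they are.

Things in the scene. Friction and masses are not known exactly. Their poses are not given: they have to be found in the camera images.
- scraper: Grey plastic scraper, 0.14 kg. Origin: middle of its foot edge; z towards the handle, y along the blade, x its thickness. From the foot up: black edge 6 mm thick, 126 wide (z 0-12 mm); blade 10 thick, 130 wide (z 12-70); handle 20 thick (x), 26 wide (y) (z 70-125). Same front and back. It starts leaning on the rest, 35 degrees off vertical, handle up towards the rest's -x (robot's side).
- handle (a point): centre of the scraper's handle, 97.5 mm above its origin along its z, same axes as the scraper
- rest: Fixed aluminium V-shaped rest, 150 mm wide (y), 110 deep (x), 75 tall: a sloping back plate 62 mm long behind the scraper's blade and a ledge under its foot; the handle is clear. Draw the scraper out along its own z. Origin: centre of its underside. The rest and the stand flank the board, one to its left and one to its right, either way round.
- board: Fixed sorting board. Origin: at bench level below the pad's centre. The white pad is level, its top 65 mm above the bench, x -85 to +85 mm, 160 mm wide (y) between two side lips that rise 8 mm above it; its near edge (-x, robot's side) is open, its far edge (+x) drops straight into the catch trough.
- trough (a point): centre of the catch trough's floor, 116 mm along the board's +x from its origin and 6 mm above the bench; axes as the board's. The trough is 62 mm wide (x) and 160 mm long (y) inside; its floor lies 59 mm below the pad's top; its far wall rises 13 mm above the pad's top.
- stand: Fixed aluminium block 60 (x) x 176 (y) x 50 mm tall with one slot in its top, for the scraper. Origin: centre of its underside.
- slot (a point): centre of the slot's floor, 10 mm above the bench; axes as the stand's. The slot runs along y, 137 mm long and 12 mm wide (x), 40 mm deep (mouth 50 mm above the bench), with a small chamfer; the scraper stands in it foot down, either way round.
- lump1: hard brown lump of dried food, 26 x 22 x 16 mm, 11 g, lying loose on the pad; origin: centre of its underside
- lump2: hard brown lump of dried food, 28 x 24 x 14 mm, 11 g, lying loose on the pad; origin: centre of its underside
- lump3: hard brown lump of dried food, 24 x 24 x 16 mm, 11 g, lying loose on the pad; origin: centre of its underside
- lump4: hard brown lump of dried food, 28 x 20 x 15 mm, 11 g, lying loose on the pad; origin: centre of its underside
- lump5: hard brown lump of dried food, 25 x 23 x 18 mm, 11 g, lying loose on the pad; origin: centre of its underside
- flask1: Bystander: amber glass flask, 62 mm across, 130 mm tall, cork stopper; origin: centre of its underside
- flask2: Bystander: a second, like flask1; origin: centre of its underside
- dish: Bystander: round covered glass dish with white lid, 94 mm across, 22 mm tall; origin: centre of its underside
- beaker: Bystander: small glass beaker, 64 mm across, 70 mm tall; origin: centre of its underside
- brush: Bystander: brush with a handle, 170 mm long, lying on the bench; origin: about the middle of its underside
- plugbox: Bystander: open cardboard tray 120 x 100 mm, 45 mm tall, with white vial plugs in it; origin: centre of its underside

How it is judged:
On the way, in this order (a step that is already met when the one before it is completed fails the run):
1. all five lumps lie in the catch trough (x of lump1 in the frame of trough between -0.033 and 0.033 m and y of lump1 in the frame of trough between -0.082 and 0.082 m and z of each of lump1, lump2, lump3, lump4, lump5 in the frame of trough below 0.054 m and x of lump2 in the frame of trough between -0.033 and 0.033 m and y of lump2 in the frame of trough between -0.082 and 0.082 m and x of lump3 in the frame of trough between -0.033 and 0.033 m and y of lump3 in the frame of trough between -0.082 and 0.082 m and x of lump4 in the frame of trough between -0.033 and 0.033 m and y of lump4 in the frame of trough between -0.082 and 0.082 m and x of lump5 in the frame of trough between -0.033 and 0.033 m and y of lump5 in the frame of trough between -0.082 and 0.082 m), for 0.2 s.
2. the scraper stands upright in the slot, foot on its floor (horizontal distance between scraper and slot below 0.01 m and z of scraper in the frame of slot between -0.004 and 0.005 m and angle between scraper's own z axis and vertical below 0.15 rad and angle between the y axis of scraper and the y axis of slot, either way round below 0.12 rad), for 0.2 s.
At the end, for the whole second after the job is handed in: All five lumps are in the catch trough (at least 5 mm below the pad's top); the scraper stands foot down in the slot, foot within 5 mm of the slot's floor and 10 mm of its centre, in line with the slot, upright within 0.15 rad, released and at rest (all of step 1 and all of step 2 and linear speed of scraper below 0.05 m/s); the robot touches nothing.
It fails at once if the gripper's fingers touch a lump (contact force between the fingers and lump1 above 0.3 N or contact force between the fingers and lump2 above 0.3 N or contact force between the fingers and lump3 above 0.3 N or contact force between the fingers and lump4 above 0.3 N or contact force between the fingers and lump5 above 0.3 N).
It fails at once if the scraper is dropped or slammed into the slot (faster than 0.5 m/s inside it) (horizontal distance between scraper and slot below 0.015 m and z of scraper in the frame of slot below 0.036 m and linear speed of scraper above 0.5 m/s).
It fails at once if a bystander is pushed more than 30 mm or knocked over (distance of any of flask1, flask2, dish, beaker, brush, plugbox from where it was at the start of the episode above 0.03 m or angle between any of flask1, flask2, dish, beaker, plugbox's own z axis and vertical above 0.5 rad).
It also fails if it takes over 58 s, if anything falls off the work surface, if the arm or the gripper's body presses on something with over 40 N, if the wrist force passes 120 N, or if a joint passes its speed limit or range.

## Working session

There is one attempt and no reset: what is moved stays moved. The work goes in short steps, Python scripts to look and compute and a shell command to move; the robot and the scene stay as the last step left them, time stands still between calls to the robot, and variables do not carry over. Pictures are saved under pics/ and viewed, about 8 in all and at most 12, crops included, and the job is handed in when it is done.

```bash
mkdir -p pics; ls; cat > h.py <<'E'
import numpy as np, cv2
from scipy.spatial.transform import Rotation as R
from cell import env, cams, spot_in, spot_point
def cal(n):
    c=cams.get_calibration(n); return c
def ray(n,rc):
    c=cal(n); f=192/np.tan(np.radians(c["fovy"])/2)
    a=c["attitude"]; Rm=R.from_quat(a).as_matrix() if np.size(a)==4 else np.array(a)
    p=np.array([[[rc[1],rc[0]]]],float); K=np.array([[f,0,c["cx"]],[0,f,c["cy"]],[0,0,1]])
    d=c.get("distortion"); 
    u=cv2.undistortPoints(p,K,np.array(d,float) if d is not None else None)[0,0]
    return np.array(c["xyz"]),Rm@np.array([u[0],-u[1],-1])
def at(n,rc,z):
    o,d=ray(n,rc); return o+d*(z-o[2])/d[2]
E
python3 - <<'E'
from h import *
for n in("scene","top"):
    print(cams.get_calibration(n))
ims=[]
for n in("scene","top"):
    im=cams.read_camera(n); cv2.imwrite(f"pics/{n}0.png",im[:,:,::-1])
    for t,z in [("scraper",.03),("handle",.12),("rest",0),("board",0),("trough",.006),("stand",0),("slot",.01),("lump1",.065),("flask1",0),("dish",0),("beaker",0),("brush",0),("plugbox",0)]:
        for d in spot_point(n,t)[:6]:
            if d["conf"]>.3: print(n,t,round(d["conf"],2),np.round(d["point"]),np.round(at(n,d["point"],z),3))
print(env.get_state())
E
```

```text
pics
{'fovy': 56.60816904353381, 'cx': 254.2602733019934, 'cy': 191.99245473735553, 'xyz': array([0.84400831, 0.5116202 , 0.82537213]), 'attitude': array([0.08833535, 0.28932781, 0.90910284, 0.2863884 ])}
{'fovy': 47.38758656061052, 'cx': 252.88181123667303, 'cy': 190.95008358893978, 'xyz': array([0.31666191, 0.09313301, 1.26856189]), 'attitude': array([ 0.07559172, -0.07028346, -0.67716081,  0.72855979])}
scene scraper 0.64 [124. 188.] [ 0.548 -0.287  0.03 ]
scene scraper 0.58 [205. 334.] [0.378 0.206 0.03 ]
scene scraper 0.42 [184. 232.] [ 0.561 -0.011  0.03 ]
scene handle 0.67 [ 95. 207.] [ 0.473 -0.273  0.12 ]
scene rest 0.74 [122. 198.] [ 0.505 -0.305  0.   ]
scene board 0.98 [180. 229.] [ 0.551 -0.046 -0.   ]
scene trough 0.61 [201. 193.] [ 0.672 -0.038  0.006]
scene stand 0.56 [258. 318.] [0.5   0.288 0.   ]
scene slot 0.92 [254. 317.] [0.499 0.283 0.01 ]
scene slot 0.57 [210. 332.] [0.381 0.207 0.01 ]
scene slot 0.42 [173. 241.] [ 0.513 -0.041  0.01 ]
scene lump1 0.66 [173. 240.] [ 0.536 -0.005  0.065]
scene lump1 0.52 [173. 224.] [ 0.57  -0.03   0.065]
scene lump1 0.49 [185.
[... 1698 characters left out ...]
.] [0.545 0.506 0.   ]
{'time': 1.4, 'qpos': array([ 9.86923159e-01,  3.58795610e-01,  1.51038190e+00, -8.96194624e-06,
        1.27246210e+00, -1.15125313e-01]), 'qvel': array([-0.00157187, -0.00032935, -0.00040589, -0.00053039, -0.00132018,
        0.00118647]), 'joint_torque': array([ 8.47666179e-04, -5.15337467e+01, -2.71123320e+01,  6.77007437e-02,
        2.48112768e-02, -6.20570790e-05]), 'tool_pos': array([0.27108156, 0.53526369, 0.2226323 ]), 'ee_rot': array([ 8.51988030e-01,  5.23561263e-01, -1.94707114e-05,  1.37938906e-05]), 'ft_force': array([0.14586014, 0.03885776, 0.43860313]), 'wrist_torque': array([-0.03710134, -0.0144004 ,  0.00481045]), 'gripper_width': 0.9993587875552428}
```

```bash
python3 - <<'E'
import cv2
a=cv2.imread("pics/top0.png")[110:300,90:480]; cv2.imwrite("pics/v1.png",cv2.resize(a,None,fx=2,fy=2,interpolation=cv2.INTER_CUBIC))
b=cv2.imread("pics/scene0.png")[60:340,120:400]; cv2.imwrite("pics/v2.png",cv2.resize(b,None,fx=2.1,fy=2.1,interpolation=cv2.INTER_CUBIC))
E
```

```text
(no output)
```

View pics/v1.png

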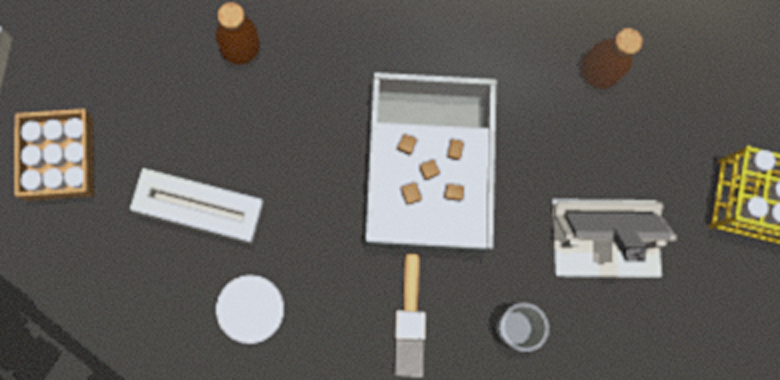

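View pics/v2.png

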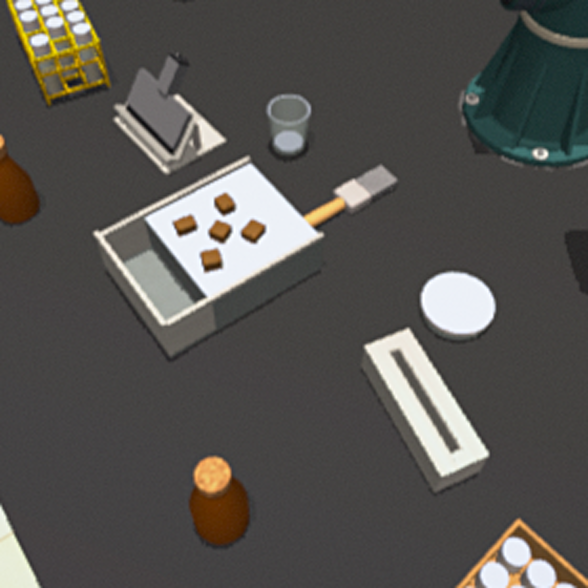

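The top view shows the board in the middle with its trough on the far side, and the lumps near (410–455, 145–192). The stand is on the left, slot from (150,192) to (243,216). The rest with the scraper is on the right, handle near (630,245). In the scene view the handle rises from (165,85) to (180,60).

```bash
cat >> h.py <<'E'
def tri(a,b):
    (o,d),(p,e)=ray("top",a),ray("scene",b)
    d=d/np.linalg.norm(d);e=e/np.linalg.norm(e)
    A=sum(np.eye(3)-np.outer(v,v) for v in(d,e)); y=sum((np.eye(3)-np.outer(v,v))@q for q,v in((o,d),(p,e)))
    return np.linalg.solve(A,y)
def v1(u,v,z): return at("top",(110+v/2,90+u/2),z)
def v2(u,v,z): return at("scene",(60+v/2.1,120+u/2.1),z)
def T(yaw,tilt=0): # tool rot: jaws along heading yaw, tool z pointing down, tilted forward by tilt (deg)
    return R.from_euler("z",yaw,degrees=True)*R.from_euler("y",-tilt,degrees=True)*R.from_matrix(np.diag([1,-1,-1.]))
def go(p,Rt):
    s=env.get_state(); R0=R.from_quat(s["ee_rot"]); 
    d=R0.inv().apply(np.array(p)-s["tool_pos"]); w=(R0.inv()*Rt).as_rotvec()
    print("t",s["time"],"tcp",np.round(s["tool_pos"],4),"mm",np.round(d*1e3,1),"row",np.round(d/.4,4),np.round(np.degrees(w)/30,4),"F",np.round(s["ft_force"],1),"w",round(s["gripper_width"],3))
E
python3 - <<'E'
from h import *
pr=lambda n,x:print(n,np.round(x,4))
pr("handle",tri((233,404),(95,207)));pr("scr",tri((217,393),(124,188)));pr("slot",tri((215,189),(254,317)));pr("board",tri((207,300),(180,229)));pr("trough",tri((170,302),(201,193)))
S=np.array([v1(*c,.05) for c in[(143,168),(263,199),(252,241),(131,210)]]);pr("stand",S.mean(0));
S2=np.array([v2(*c,.05) for c in[(410,328),(363,347),(438,474),(487,453)]]);pr("stand scene",S2.mean(0))
yaw=lambda d:np.degrees(np.arctan2(-d[0],d[1]))
a,b=v1(150,192,.05),v1(243,216,.05);pr("slot ends",[a,b,(a+b)/2]);print("yaw",yaw(a-b),yaw(S[0]-S[1]),yaw(S[3]-S[2]))
a,b=v2(395,350,.05),v2(456,452,.05);pr("slot ends scene",[a,b,(a+b)/2]);print("yaw",yaw(b-a))
B=np.array([v1(*c,.073) for c in[(375,73),(497,79),(492,247),(367,241)]]);pr("board c",B);print(yaw(B[0]-B[1]),yaw(B[3]-B[2]), [np.degrees(np.arctan2(d[1],d[0])) for d in(B[0]-B[3],B[1]-B[2])])
P=[v1(*c,.065) for c in[(377,123),(487,128)]];pr("pad far edge",P)
Q=[v1(556,276,.0),v1(661,276,0)];pr("rest near",Q);print(yaw(Q[0]-Q[1]))
E
```

```text
handle [ 0.4706 -0.2942  0.1058]
scr [ 0.5367 -0.3023  0.0104]
slot [0.4976 0.2874 0.0152]
board [ 0.5483 -0.0335  0.0092]
trough [ 0.6648 -0.0356 -0.0019]
stand [0.4975 0.2881 0.05  ]
stand scene [0.4987 0.2893 0.05  ]
slot ends [[0.5102 0.3562 0.05  ]
 [0.4857 0.222  0.05  ]
 [0.4979 0.2891 0.05  ]]
yaw -10.332284522327038 -10.419667396237088 -10.158735666882354
slot ends scene [[0.4851 0.224  0.05  ]
 [0.5125 0.3599 0.05  ]
 [0.4988 0.292  0.05  ]]
yaw -11.411494692695008
board c [[ 0.7012  0.0508  0.073 ]
 [ 0.705  -0.123   0.073 ]
 [ 0.4648 -0.1241  0.073 ]
 [ 0.4605  0.047   0.073 ]]
1.2474822097110116 1.431182589736797 [np.float64(0.9161264889289648), np.float64(0.2560513503136848)]
pad far edge [[ 0.63    0.0432  0.065 ]
 [ 0.6341 -0.1127  0.065 ]]
rest near [[ 0.4387 -0.2308  0.    ]
 [ 0.4498 -0.3818  0.    ]]
4.188023214614585
```

```bash
cat > g.py <<'E'
from h import *
import sys
y,t=3,35
Rg=T(y,t); H=np.array([.4706,-.2942,.1058])
z=Rg.apply([0,0,1])
if __name__=="__main__":
    for b in (.1,0): go(H+z*(.019-b),Rg)
E
python3 - <<'E'
from h import *
go([.48,.15,.27],T(30)); 
E
```

```text
t 1.4 tcp [0.2711 0.5353 0.2226] mm [-249.3  360.4  -47.4] row [-0.6233  0.9011 -0.1184] [0.0000e+00 1.0000e-04 1.1048e+00] F [0.1 0.  0.4] w 0.999
```

```bash
python3 -m crank '[[[-0.62,0.9,-0.12,0,0,1],[-0.62,0.9,-0.12,0,0,1],[-0.62,0.9,-0.12,0,0,1],[-0.62,0.9,-0.12,0,0,1],[-0.62,0.9,-0.12,0,0,1]]]' 0.3 30; python3 - <<'E'
from g import *
go([.44,-.1,.28],T(10,10)); go(H+z*(.019-.1),Rg)
E
```

```text
time: 1.9
tool_pos: [0.3906, 0.3154, 0.2503]
ee_rot: [0.959, 0.284, 0.0, -0.0]
ft_force: [0.9, -0.2, 0.8]
gripper_width: 0.655
t 1.9 tcp [0.3906 0.3154 0.2503] mm [-185.1  375.1  -29.7] row [-0.4627  0.9378 -0.0743] [-0.067   0.3277  0.7662] F [ 0.9 -0.2  0.8] w 0.655
t 1.9 tcp [0.3906 0.3154 0.2503] mm [-305.6  531.3   78.1] row [-0.764   1.3283  0.1952] [-0.3058  1.1383  0.9699] F [ 0.9 -0.2  0.8] w 0.655
```

```bash
python3 -m crank '[[[-0.46,0.94,-0.07,-0.07,0.33,0.77],[-0.46,0.94,-0.07,-0.07,0.33,0.77],[-0.46,0.94,-0.07,-0.07,0.33,0.77],[-0.46,0.94,-0.07,-0.07,0.33,0.77],[-0.46,0.94,-0.07,-0.07,0.33,0.77]]]'; python3 - <<'E'
from g import *
go(H+z*(.019-.1),Rg)
E
```

```text
time: 2.4
tool_pos: [0.4197, 0.0679, 0.2673]
ee_rot: [0.992, 0.086, 0.088, -0.007]
ft_force: [1.1, 0.0, 0.2]
gripper_width: 0.648
t 2.4 tcp [0.4197 0.0679 0.2673] mm [-74.4 359.7  83.8] row [-0.186   0.8992  0.2096] [-0.0868  0.8264  0.216 ] F [1.1 0.  0.2] w 0.648
```

```bash
python3 -m crank '[[[-0.19,0.9,0.1,-0.09,0.83,0.22],[-0.19,0.9,0.15,-0.09,0.83,0.22],[-0.19,0.9,0.21,-0.09,0.83,0.22],[-0.19,0.9,0.21,-0.09,0.83,0.22],[-0.19,0.9,0.21,-0.09,0.83,0.22]]]'; python3 - <<'E'
from g import *
go(H+z*(.019-.1),Rg)
E
```

```text
time: 2.9
tool_pos: [0.4224, -0.0822, 0.2273]
ee_rot: [0.956, 0.029, 0.292, -0.013]
ft_force: [1.3, 0.2, 0.0]
gripper_width: 0.652
t 2.9 tcp [ 0.4224 -0.0822  0.2273] mm [-39.7 214.5  37.7] row [-0.0992  0.5363  0.0943] [-0.0243  0.032   0.009 ] F [1.3 0.2 0. ] w 0.652
```

```bash
python3 -m crank '[[[-0.1,0.54,0,0,0.03,0],[-0.1,0.54,0.09,0,0.03,0],[-0.1,0.54,0.09,0,0.03,0],[-0.1,0.54,0.09,0,0.03,0],[-0.1,0.54,0.09,0,0.03,0]]]'; python3 - <<'E'
from g import *
go(H+z*(.019-.1),Rg)
ims=[]
for n in("top","scene"):
    im=cams.read_camera(n); ims.append(im[:,:,::-1])
    for t in("handle","scraper"):print(n,t,[(round(d["conf"],2),np.round(d["point"],1)) for d in spot_point(n,t)[:3]])
a=cv2.resize(ims[0][160:280,330:450],(400,400)); b=cv2.resize(ims[1][50:170,130:250],(400,400))
cv2.imwrite("pics/v3.png",np.hstack([a,b]))
E
```

```text
time: 3.4
tool_pos: [0.4229, -0.3034, 0.1727]
ee_rot: [0.953, 0.028, 0.3, -0.012]
ft_force: [0.5, -0.2, -0.1]
gripper_width: 0.651
t 3.4 tcp [ 0.4229 -0.3034  0.1727] mm [ 1.1 -6.7  1.5] row [ 0.0027 -0.0168  0.0038] [-0.0173  0.0018  0.0054] F [ 0.5 -0.2 -0.1] w 0.651
top handle [(0.89, array([233.8, 403.1]))]
top scraper [(0.73, array([184.5, 315.5])), (0.72, array([216.7, 394.6])), (0.16, array([218.3, 187.8]))]
scene handle [(0.73, array([257.5, 317. ])), (0.58, array([ 95.2, 203. ]))]
scene scraper [(0.73, array([122.6, 188. ])), (0.36, array([208.9, 335.4]))]
```

View pics/v3.png

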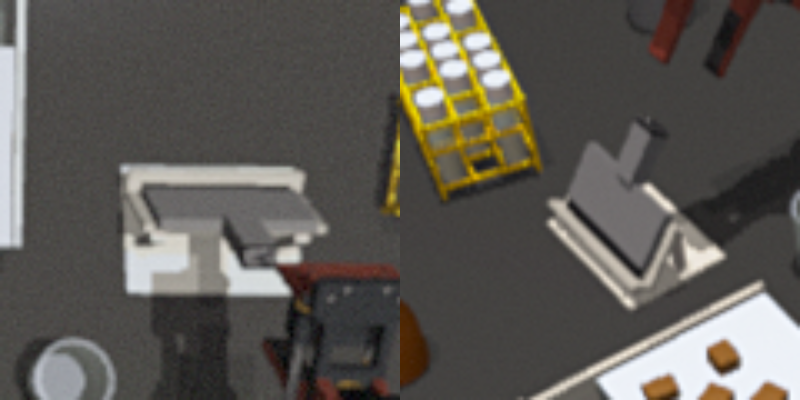

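The left crop shows the open fingers at (340,340), just beyond the handle end at (260,250). The right crop shows the handle at (643,150), clear of the rest. I'll triangulate again with these pixels.

```bash
python3 - <<'E'
from h import *
print(tri((233.8,403.1),(95.2,203)), tri((235,408),(87.5,205)), tri((216.7,394.6),(122.6,188)))
import g
z=g.z
H=tri((233.8,403.1),(95.2,203)); go(H+z*.019,g.Rg)
c=cams.get_calibration("top")
E
```

```text
[ 0.47456045 -0.2986704   0.10117951] [ 0.46646456 -0.30072718  0.12634004] [ 0.53610908 -0.30468056  0.01488441]
t 3.7 tcp [ 0.4229 -0.2964  0.1735] mm [  0.8   6.5 107.7] row [0.002  0.0163 0.2691] [-0.0273  0.0024  0.0096] F [-0.4  0.5  0.2] w 0.653
```

```bash
python3 -m crank '[[[0,0.016,0.08,0,0,0],[0,0.016,0.16,0,0,0],[0,0.016,0.23,0,0,0],[0,0.016,0.265,0,0,0],[0,0.016,0.265,0,0,0]]]' && python3 -m crank '[[[0,0,0,0,0,0],[0,0,0,0,0,0],[0,0,0,0,0,0],[0,0,0,0,0,0],[0,0,0,0,0,0]]]' -1 35; python3 - <<'E'
from g import *
H=np.array([.4746,-.2987,.1012]);go(H+z*.019,Rg)
ims=[]
for n in("top","scene"): ims.append(cams.read_camera(n)[:,:,::-1])
a=cv2.resize(ims[0][160:280,330:450],(400,400)); b=cv2.resize(ims[1][50:170,130:250],(400,400))
cv2.imwrite("pics/v4.png",np.hstack([a,b]))
E
```

```text
time: 4.2
tool_pos: [0.4842, -0.2953, 0.0857]
ee_rot: [0.954, 0.03, 0.299, -0.015]
ft_force: [0.3, 0.5, 1.4]
gripper_width: 0.648
time: 4.7
tool_pos: [0.4856, -0.2959, 0.0876]
ee_rot: [0.953, 0.03, 0.301, -0.015]
ft_force: [13.5, 2.1, 8.5]
gripper_width: 0.241
t 4.7 tcp [ 0.4856 -0.2959  0.0876] mm [-1.3  2.3  1.4] row [-0.0033  0.0057  0.0036] [-0.033  -0.0036  0.0106] F [13.5  2.1  8.5] w 0.241
```

View pics/v4.png

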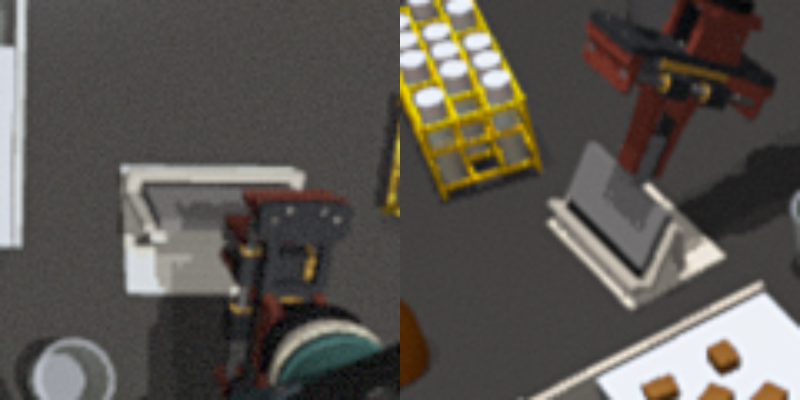

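The jaws hold the handle: the width is 21 mm, and both crops show the fingers on the handle. The 16 N reading means I'm pressing slightly into the back plate, so I'll ease +x by 2 mm while drawing out.

```bash
python3 -m crank '[[[0.005,0,0,0,0,0],[0.005,0,-0.04,0,0,0],[0.006,0,-0.1,0,0,0],[0.006,0,-0.18,0,0,0],[0.006,0,-0.26,0,0,0]]]'; python3 - <<'E'
from h import *
go([.48,-.15,.28],T(1)); 
E
```

```text
time: 5.3
tool_pos: [0.4279, -0.3003, 0.1749]
ee_rot: [0.953, 0.03, 0.302, -0.016]
ft_force: [0.0, -0.1, -1.0]
gripper_width: 0.225
t 5.3 tcp [ 0.4279 -0.3003  0.1749] mm [ 110.3 -147.8  -48.7] row [ 0.2757 -0.3695 -0.1216] [-0.0528 -1.1713  0.0855] F [ 0.  -0.1 -1. ] w 0.225
```

```bash
python3 -m crank '[[[0,0,-0.12,-0.05,-0.3,0.03],[0.1,-0.1,-0.22,-0.05,-0.6,0.05],[0.28,-0.37,-0.12,-0.05,-0.9,0.08],[0.28,-0.37,-0.12,-0.05,-1,0.08],[0.28,-0.37,-0.12,-0.05,-1,0.08]]]'; python3 - <<'E'
from h import *
go([.485,-.036,.2],T(1)); 
E
```

```text
time: 5.8
tool_pos: [0.4539, -0.2017, 0.2545]
ee_rot: [0.997, 0.016, 0.081, -0.012]
ft_force: [-0.5, -0.3, -2.6]
gripper_width: 0.224
t 5.8 tcp [ 0.4539 -0.2017  0.2545] mm [  26.7 -163.4   63.1] row [ 0.0668 -0.4084  0.1577] [-0.0429 -0.3092  0.0261] F [-0.5 -0.3 -2.6] w 0.224
```

```bash
python3 -m crank '[[[0.07,-0.41,0.05,-0.04,-0.31,0.03],[0.07,-0.41,0.1,-0.04,-0.31,0.03],[0.07,-0.41,0.15,-0.04,-0.31,0.03],[0.07,-0.41,0.15,-0.04,-0.31,0.03],[0.07,-0.41,0.15,-0.04,-0.31,0.03]]]'; python3 - <<'E'
from h import *
go([.485,-.036,.16],T(1))
ims=[cams.read_camera(n)[:,:,::-1] for n in("top","scene")]
for n in("top","scene"):
    cams.read_camera(n);print(n,[(round(d["conf"],2),np.round(d["point"],1)) for d in spot_point(n,"scraper")[:2]])
a=cv2.resize(ims[0][140:260,250:370],(400,400)); b=cv2.resize(ims[1][100:220,170:290],(400,400))
cv2.imwrite("pics/v5.png",np.hstack([a,b]))
E
```

```text
time: 6.3
tool_pos: [0.4838, -0.0317, 0.201]
ee_rot: [1.0, 0.01, -0.003, -0.002]
ft_force: [-0.1, -0.3, -1.8]
gripper_width: 0.226
t 6.3 tcp [ 0.4838 -0.0317  0.201 ] mm [ 1.3  4.5 41. ] row [0.0032 0.0113 0.1024] [-0.0073  0.0099  0.0036] F [-0.1 -0.3 -1.8] w 0.226
top []
scene [(0.91, array([138.3, 242.9])), (0.44, array([173.1, 223.2]))]
```

View pics/v5.png

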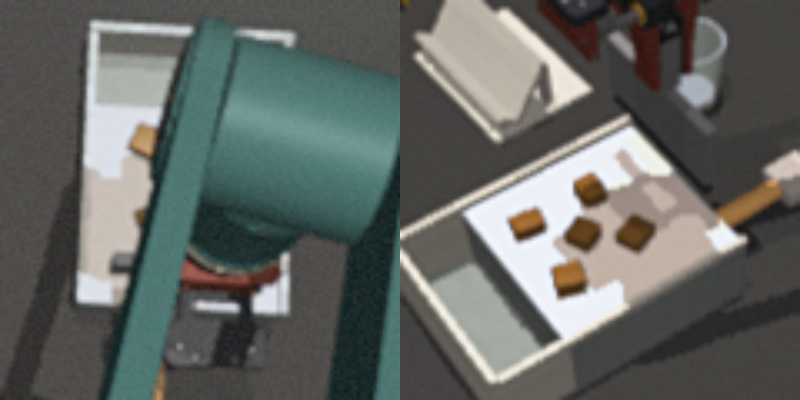

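The scraper hangs in the grip above the near part of the pad. In the right crop its foot edge runs from (612,88) to (710,188), and all five lumps are ahead of it.

```bash
python3 - <<'E'
from h import *
for rc in[(126.4,233.6),(156.4,263),(138.3,242.9)]: print([np.round(at("scene",rc,z),4) for z in(.115,.123)])
E
```

```text
[array([ 0.4789, -0.1198,  0.115 ]), array([ 0.483 , -0.1127,  0.123 ])]
[array([0.4761, 0.0176, 0.115 ]), array([0.4803, 0.0232, 0.123 ])]
[array([ 0.4831, -0.0668,  0.115 ]), array([ 0.4871, -0.0603,  0.123 ])]
```

```bash
python3 -m crank '[[[0.01,-0.01,0.03,0,0.01,0],[0.01,-0.01,0.06,0,0.01,0],[0.01,-0.01,0.09,0,0.01,0],[0.01,-0.01,0.123,0,0.01,0],[0.01,-0.01,0.123,0,0.01,0]]]'; python3 -m crank '[[[0,0,0.005,0,0,0],[0,0,0.01,0,0,0],[0,0,0.01,0,0,0]]]'; python3 - <<'E'
from h import *
go([.49,-.027,.145],T(1))
im=cams.read_camera("scene")[:,:,::-1]
cv2.imwrite("pics/v6.png",cv2.resize(im[100:220,170:290],(600,600),interpolation=cv2.INTER_CUBIC))
E
```

```text
time: 7.1
tool_pos: [0.4882, -0.0329, 0.1528]
ee_rot: [1.0, 0.006, 0.001, -0.001]
ft_force: [-0.4, -0.3, -1.7]
gripper_width: 0.227
time: 7.4
tool_pos: [0.4882, -0.0329, 0.1488]
ee_rot: [1.0, 0.006, 0.001, -0.001]
ft_force: [0.1, -0.5, -1.5]
gripper_width: 0.225
t 7.4 tcp [ 0.4882 -0.0329  0.1488] mm [ 1.8 -5.9  3.9] row [ 0.0046 -0.0148  0.0097] [-0.0033 -0.0038 -0.0087] F [ 0.1 -0.5 -1.5] w 0.225
```

View pics/v6.png

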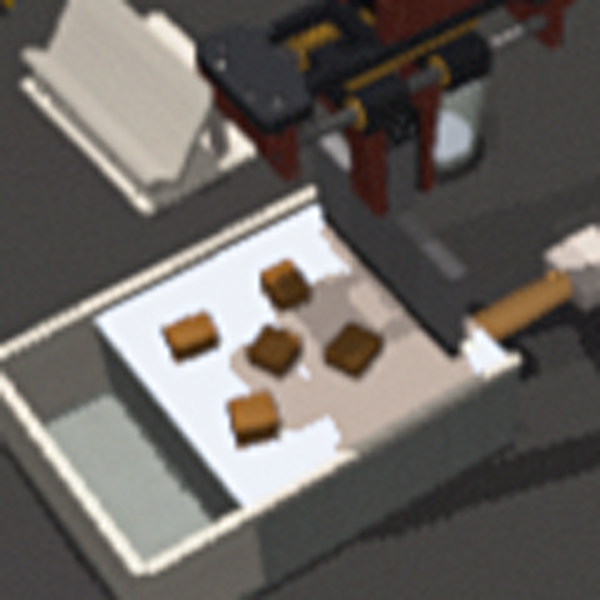

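```bash
python3 - <<'E'
from h import *
for u,v in[(325,212),(455,355)]: print([np.round(at("scene",(100+v/5,170+u/5),z),4) for z in(.065,.07,.075)])
for u,v,z in[(315,190,.073),(520,357,.073),(150,570,.073),(0,355,.073),(100,320,.065),(243,507,.065)]: print(np.round(at("scene",(100+v/5,170+u/5),z),4))
E
```

```text
[array([ 0.4854, -0.1072,  0.065 ]), array([ 0.4878, -0.1031,  0.07  ]), array([ 0.4901, -0.099 ,  0.075 ])]
[array([0.4852, 0.0222, 0.065 ]), array([0.4876, 0.0255, 0.07  ]), array([0.49  , 0.0287, 0.075 ])]
[ 0.4845 -0.1185  0.073 ]
[0.4612 0.0486 0.073 ]
[0.6916 0.0512 0.073 ]
[ 0.6899 -0.1139  0.073 ]
[ 0.6316 -0.1109  0.065 ]
[0.632  0.0408 0.065 ]
```

```bash
python3 -m crank '[[[0,-0.01,0.004,0,0,0],[0,-0.01,0.008,0,0,0],[0,-0.01,0.008,0,0,0]]]'; python3 -m crank '[[[0.025,0,0,0,0,0],[0.05,0,0,0,0,0],[0.08,0,0,0,0,0],[0.11,0,0,0,0,0],[0.14,0,0,0,0,0]]]'
```

```text
time: 7.75
tool_pos: [0.4888, -0.0287, 0.1464]
ee_rot: [1.0, 0.007, 0.002, -0.001]
ft_force: [-1.2, -0.1, 3.4]
gripper_width: 0.225
time: 8.25
tool_pos: [0.5458, -0.0279, 0.1465]
ee_rot: [1.0, 0.007, 0.001, -0.001]
ft_force: [-0.7, -0.4, 0.7]
gripper_width: 0.222
```

```bash
python3 -m crank '[[[0.03,0,0,0,0,0],[0.06,0,0,0,0,0],[0.09,0,0,0,0,0],[0.12,0,0,0,0,0],[0.145,0,0,0,0,0]]]';  python3 - <<'E'
from h import *
go([.642,-.029,.145],T(1))
im=cams.read_camera("scene")[:,:,::-1]
cv2.imwrite("pics/v7.png",cv2.resize(im[100:220,150:290],(700,600),interpolation=cv2.INTER_CUBIC))
E
```

```text
time: 8.75
tool_pos: [0.6052, -0.0272, 0.1466]
ee_rot: [1.0, 0.007, 0.002, -0.001]
ft_force: [-0.2, -0.3, -0.5]
gripper_width: 0.224
t 8.75 tcp [ 0.6052 -0.0272  0.1466] mm [36.8  2.3  1.7] row [0.092  0.0058 0.0042] [-0.0031 -0.0066 -0.0078] F [-0.2 -0.3 -0.5] w 0.224
```

View pics/v7.png

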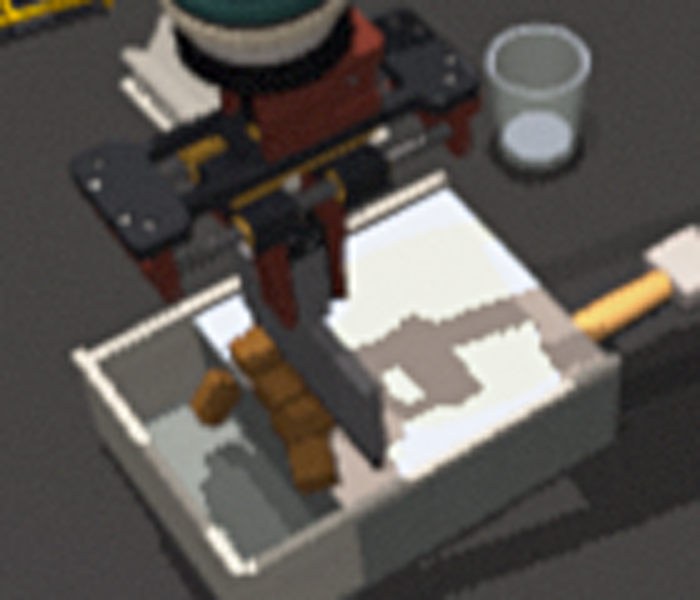

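Four lumps are lined up at the pad's edge, from (255,345) to (315,465), and one is already falling at (215,395). I'll finish the sweep and then look again.

```bash
python3 -m crank '[[[0.02,0,0,0,0,0],[0.04,0,0,0,0,0],[0.06,0,0,0,0,0],[0.085,0,0,0,0,0],[0.11,0,0,0,0,0]]]'; python3 -m crank '[[[0.005,0,0,0,0,0],[0.005,0,0,0,0,0],[0,0,-0.05,0,0,0],[0,0,-0.12,0,0,0],[-0.1,0,-0.2,0,0,0]]]'; python3 - <<'E'
from h import *
go([.55,.1,.24],T(-5))
im=cams.read_camera("scene")[:,:,::-1]
cv2.imwrite("pics/v8.png",cv2.resize(im[100:220,150:290],(700,600),interpolation=cv2.INTER_CUBIC))
E
```

```text
time: 9.3
tool_pos: [0.6519, -0.0267, 0.147]
ee_rot: [1.0, 0.007, 0.003, -0.001]
ft_force: [-0.2, -0.5, -1.3]
gripper_width: 0.227
time: 9.8
tool_pos: [0.6151, -0.0277, 0.2261]
ee_rot: [1.0, 0.007, 0.004, -0.001]
ft_force: [-0.4, -1.0, -0.6]
gripper_width: 0.224
t 9.8 tcp [ 0.6151 -0.0277  0.2261] mm [ -63.3 -128.6  -14.3] row [-0.1582 -0.3215 -0.0358] [-0.0031 -0.0155  0.1922] F [-0.4 -1.  -0.6] w 0.224
```

View pics/v8.png

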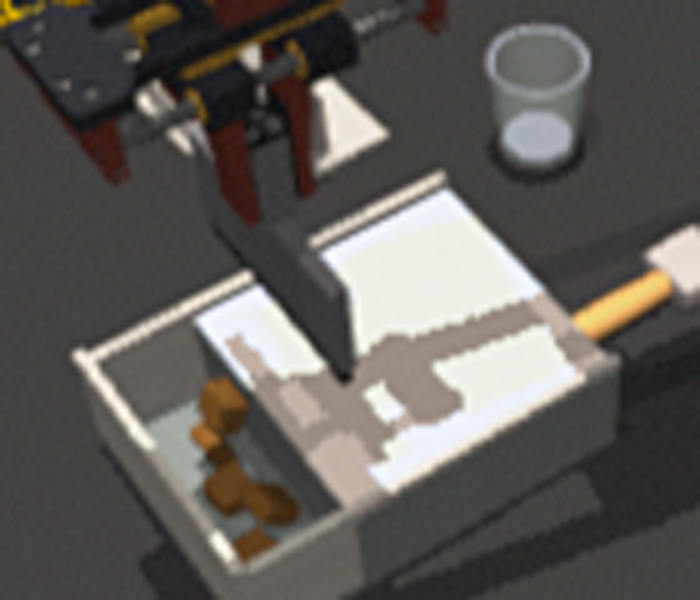

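All five lumps lie in the trough, from (220,400) to (255,545), and the pad is clear. Now I'll move to the stand.

```bash
python3 -m crank '[[[-0.1,-0.1,-0.04,0,0,0.15],[-0.16,-0.32,-0.04,0,0,0.3],[-0.25,-0.55,0,0,0,0.38],[-0.29,-0.8,0,0,0,0.38],[-0.29,-0.8,0,0,0,0.38]]]'; python3 - <<'E'
from h import *
go([.499,.295,.19],T(-10.5))
E
```

```text
time: 10.35
tool_pos: [0.5137, 0.1947, 0.2357]
ee_rot: [0.996, -0.093, 0.003, -0.001]
ft_force: [0.3, -0.2, -1.5]
gripper_width: 0.227
t 10.35 tcp [0.5137 0.1947 0.2357] mm [-33.2 -95.7  45.7] row [-0.083  -0.2394  0.1142] [-0.0034 -0.0115 -0.0048] F [ 0.3 -0.2 -1.5] w 0.227
```

```bash
python3 -m crank '[[[-0.08,-0.12,0,0,0,0],[-0.08,-0.24,0.04,0,-0.01,0],[-0.08,-0.24,0.08,0,-0.01,0],[-0.08,-0.24,0.114,0,-0.01,0],[-0.08,-0.24,0.114,0,-0.01,0]]]';python3 -m crank '[[[0,0,0.02,0,0,0],[0,0,0.04,0,0,0],[0,0,0.05,0,0,0],[0,0,0.05,0,0,0]]]'; python3 - <<'E'
from h import *
go([.499,.295,.16],T(-10.5))
im=cams.read_camera("scene")[:,:,::-1];cv2.imwrite("pics/s9.png",im)
b=cams.read_camera("top")[:,:,::-1];cv2.imwrite("pics/t9.png",b)
cv2.imwrite("pics/v9.png",cv2.resize(im[180:300,260:380],(600,600),interpolation=cv2.INTER_CUBIC))
E
```

```text
time: 10.85
tool_pos: [0.498, 0.2937, 0.1878]
ee_rot: [0.996, -0.093, -0.002, 0.001]
ft_force: [0.2, -0.3, -1.5]
gripper_width: 0.224
time: 11.25
tool_pos: [0.4978, 0.2929, 0.1673]
ee_rot: [0.996, -0.093, -0.002, 0.001]
ft_force: [-0.5, -0.3, -1.4]
gripper_width: 0.229
t 11.25 tcp [0.4978 0.2929 0.1673] mm [ 0.8 -2.3  7.2] row [ 0.0021 -0.0058  0.0181] [ 0.0044  0.008  -0.0057] F [-0.5 -0.3 -1.4] w 0.229
```

View pics/v9.png

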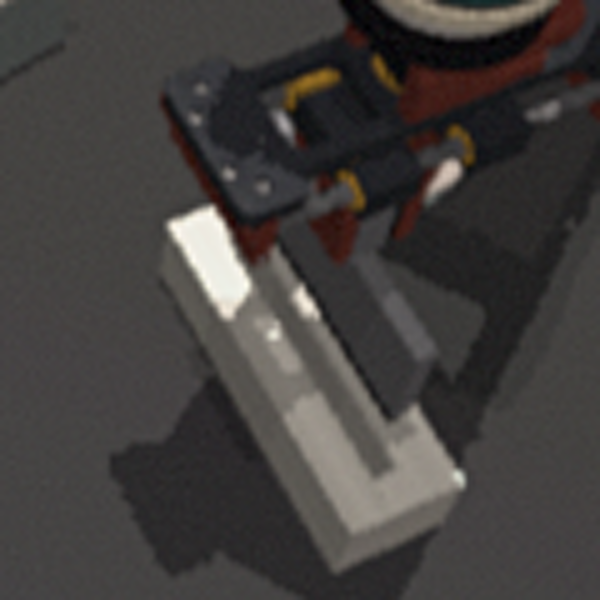

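The scraper hangs above the slot. The +y end of its foot is at (398,415) in the crop, and the slot's +y end is at about (385,472). I'll measure the slot outline precisely in the unobstructed first pictures and compare it with the foot edge.

```bash
python3 - <<'E'
from h import *
yaw=lambda d:np.degrees(np.arctan2(-d[0],d[1]))
for n,f,(r0,r1,c0,c1) in(("top","top0",(190,235,152,226)),("scene","scene0",(212,300,288,358))):
    g=cv2.cvtColor(cv2.imread(f"pics/{f}.png"),cv2.COLOR_BGR2GRAY)[r0:r1,c0:c1]
    G=cv2.resize(g,None,fx=8,fy=8,interpolation=cv2.INTER_CUBIC)
    t=150; m=(G<t).astype(np.uint8)
    k,l,s,c=cv2.connectedComponentsWithStats(m)
    for i in range(1,k):
        x,y,w,h,a=s[i]
        if a>1500 and x>0 and y>0 and x+w<G.shape[1] and y+h<G.shape[0]:
            pts=np.argwhere(l==i)
            rc=np.c_[(pts[:,0]+.5)/8-.5+r0,(pts[:,1]+.5)/8-.5+c0][::7]
            P=np.array([at(n,p,.05) for p in rc])[:,:2].astype(np.float32)
            b=cv2.minAreaRect(P*1000); print(n,a,"slot",np.round(b,1) if 0 else b)
    # outer stand top
E
python3 - <<'E'
from h import *
# foot edge in s9 : dark/bright profile
im=cv2.imread("pics/s9.png"); cv2.imwrite("pics/v10.png",cv2.resize(im[225:285,305:365],(720,720),interpolation=cv2.INTER_CUBIC))
E
```

```text
top 4557 slot ((499.179443359375, 290.80072021484375), (135.4037322998047, 11.779141426086426), 80.0838623046875)
scene 16277 slot ((498.8081359863281, 290.1570129394531), (136.5635986328125, 12.511242866516113), 79.21731567382812)
```

View pics/v10.png

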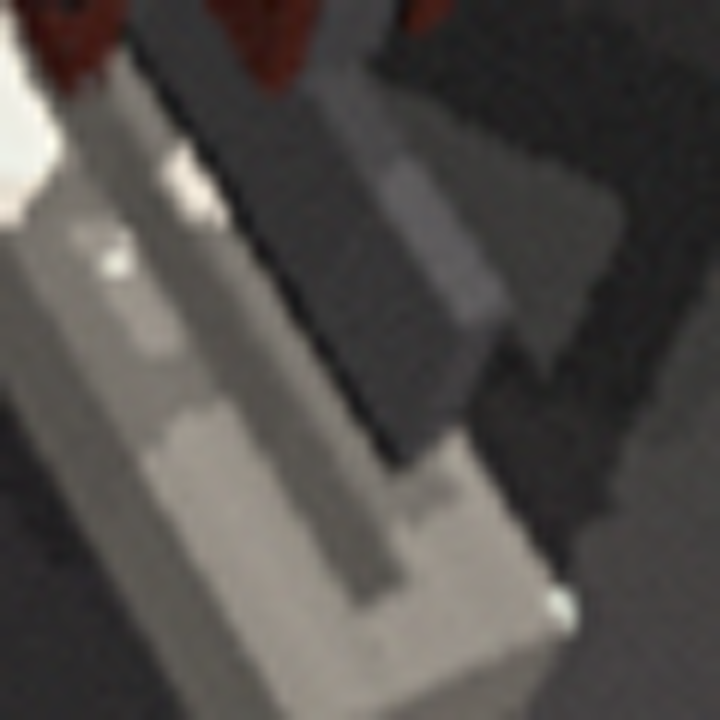

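```bash
python3 - <<'E'
from h import *
q=lambda u,v,z:at("scene",(225+(v+.5)/12-.5,305+(u+.5)/12-.5),z)
u=np.array([np.sin(np.radians(10.4)),np.cos(np.radians(10.4))]); w=np.array([u[1],-u[0]])
tcp=env.get_state()["tool_pos"][:2]; c=np.array([.499,.2905])
for z in(.083,.086,.089):
    a,b=q(400,470,z),q(130,50,z); d=a-b
    print(z,a,"yaw",np.degrees(np.arctan2(-d[0],d[1])),"len",np.linalg.norm(d),"rel slot along,across mm",1e3*(a[:2]-c)@u,1e3*(a[:2]-c)@w)
a=q(375,600,.05);print("slot end",(a[:2]-c)*1e3@u,(a[:2]-c)*1e3@w)
print("tcp rel",1e3*(tcp-c)@u,1e3*(tcp-c)@w)
E
```

```text
0.083 [0.50684711 0.34722256 0.083     ] yaw -10.012789873801744 len 0.09824727323785927 rel slot along,across mm 57.20724846057986 -2.5213132001127025
0.086 [0.50820961 0.34788691 0.086     ] yaw -10.012789873801733 len 0.09785024618624652 rel slot along,across mm 58.10663920924038 -1.301122411584899
0.089 [0.50957212 0.34855126 0.089     ] yaw -10.01278987380176 len 0.09745321913463373 rel slot along,across mm 59.00602995790084 -0.08093162305708645
slot end 67.99213484909167 2.6335626191144943
tcp rel 2.7575365605280733 -1.253832036571231
```

```bash
python3 -m crank '[[[0.005,-0.014,0.02,0,0.01,0],[0.005,-0.014,0.05,0,0.01,0],[0.005,-0.014,0.08,0,0.01,0],[0.005,-0.014,0.08,0,0.01,0]]]'; python3 - <<'E'
from h import *
go([.4995,.2985,.125],T(-10.4))
im=cams.read_camera("scene")[:,:,::-1];cv2.imwrite("pics/s11.png",im)
cv2.imwrite("pics/v11.png",cv2.resize(im[225:285,300:360],(720,720)[:2],interpolation=cv2.INTER_CUBIC)[:600])
E
```

```text
time: 11.75
tool_pos: [0.4993, 0.2978, 0.1334]
ee_rot: [0.996, -0.093, -0.001, 0.002]
ft_force: [-0.9, -0.9, -1.4]
gripper_width: 0.227
t 11.75 tcp [0.4993 0.2978 0.1334] mm [ 0.1 -0.7  8.4] row [ 0.0002 -0.0019  0.0211] [ 0.008   0.003  -0.0077] F [-0.9 -0.9 -1.4] w 0.227
```

View pics/v11.png

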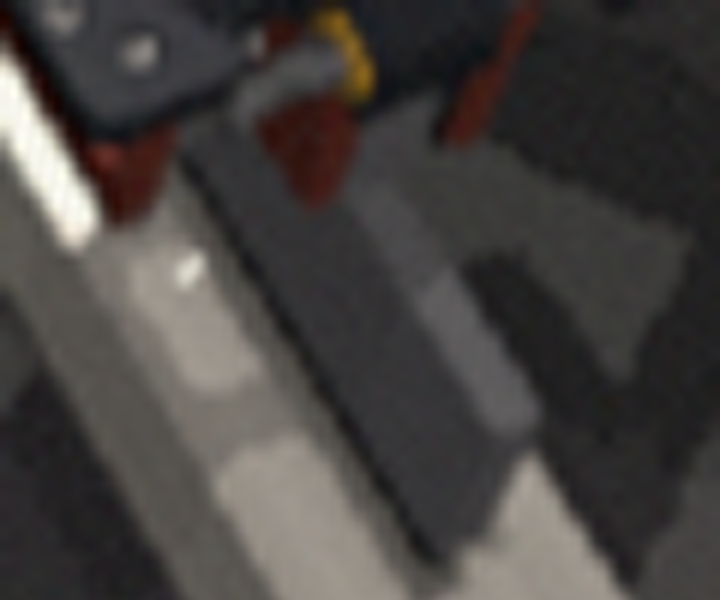

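```bash
python3 - <<'E'
from h import *
q=lambda u,v,z:at("scene",(225+(v+.5)/12-.5,300+(u+.5)/12-.5),z)
u=np.array([np.sin(np.radians(10.4)),np.cos(np.radians(10.4))]); w=np.array([u[1],-u[0]]); c=np.array([.499,.2905])
for p in((435,575),(185,165),(410,605),(465,580)):
  for z in(.05,.053): print(p,z,np.round([1e3*(q(*p,z)[:2]-c)@u,1e3*(q(*p,z)[:2]-c)@w],1))
E
```

```text
(435, 575) 0.05 [63.7 -0.1]
(435, 575) 0.053 [64.5  1.1]
(185, 165) 0.05 [-32.6  -0.9]
(185, 165) 0.053 [-31.4   0.3]
(410, 605) 0.05 [66.9  7.5]
(410, 605) 0.053 [67.7  8.6]
(465, 580) 0.05 [66.9 -4.7]
(465, 580) 0.053 [67.8 -3.5]
```

```bash
python3 -m crank '[[[0.004,0,0.005,0,0,0],[0.004,0,0.01,0,0,0],[0.004,0,0.015,0,0,0],[0.004,0,0.015,0,0,0]]]'; python3 -m crank '[[[0,0,0.005,0,0,0],[0,0,0.01,0,0,0],[0,0,0.01,0,0,0]]]'
```

```text
time: 12.2
tool_pos: [0.5014, 0.2977, 0.1283]
ee_rot: [0.996, -0.093, -0.001, 0.002]
ft_force: [-0.4, 0.8, -2.5]
gripper_width: 0.224
time: 12.5
tool_pos: [0.5012, 0.2976, 0.124]
ee_rot: [0.996, -0.093, -0.001, 0.002]
ft_force: [-0.0, -0.1, -2.0]
gripper_width: 0.227
```

```bash
python3 -m crank '[[[0,0,0.005,0,0,0],[0,0,0.01,0,0,0],[0,0,0.01,0,0,0]]]'; python3 -m crank '[[[0,0,0.005,0,0,0],[0,0,0.01,0,0,0],[0,0,0.01,0,0,0]]]'
```

```text
time: 12.8
tool_pos: [0.5009, 0.2974, 0.1196]
ee_rot: [0.996, -0.093, -0.001, 0.002]
ft_force: [-1.0, 0.4, -1.1]
gripper_width: 0.224
time: 13.1
tool_pos: [0.5007, 0.2973, 0.1153]
ee_rot: [0.996, -0.093, -0.001, 0.002]
ft_force: [-0.8, -0.2, -1.3]
gripper_width: 0.226
```

```bash
python3 -m crank '[[[0,0,0.006,0,0,0],[0,0,0.012,0,0,0],[0,0,0.018,0,0,0],[0,0,0.018,0,0,0]]]'; python3 -m crank '[[[0,0,0.006,0,0,0],[0,0,0.012,0,0,0],[0,0,0.018,0,0,0],[0,0,0.018,0,0,0]]]'
```

```text
time: 13.5
tool_pos: [0.5004, 0.2971, 0.1076]
ee_rot: [0.996, -0.093, -0.002, 0.002]
ft_force: [0.4, 0.3, -2.3]
gripper_width: 0.228
time: 13.9
tool_pos: [0.5002, 0.297, 0.1]
ee_rot: [0.996, -0.093, -0.002, 0.002]
ft_force: [-0.1, -0.7, -1.0]
gripper_width: 0.224
```

Foot is about 19 mm above bench and there is no binding. I'll lower slowly to contact.

```bash
python3 -m crank '[[[0,0,0.006,0,0,0],[0,0,0.012,0,0,0],[0,0,0.015,0,0,0],[0,0,0.015,0,0,0]]]'; python3 -m crank '[[[0,0,0.004,0,0,0],[0,0,0.006,0,0,0],[0,0,0.006,0,0,0]]]'
```

```text
time: 14.3
tool_pos: [0.5, 0.2969, 0.0937]
ee_rot: [0.996, -0.093, -0.002, 0.003]
ft_force: [-0.5, -0.4, -1.9]
gripper_width: 0.228
time: 14.6
tool_pos: [0.5002, 0.2969, 0.0919]
ee_rot: [0.996, -0.093, -0.002, 0.002]
ft_force: [-1.4, -0.6, 3.2]
gripper_width: 0.227
```

```bash
python3 -m crank '[[[0,0,0.001,0,0,0],[0,0,0.001,0,0,0],[0,0,0.001,0,0,0]]]'; python3 -m crank '[[[0,0,0,0,0,0],[0,0,0,0,0,0],[0,0,0,0,0,0],[0,0,0,0,0,0]]]' 0.3; python3 -m crank '[[[0,0,-0.04,0,0,0],[0,0,-0.1,0,0,0],[0,0,-0.2,0,0,0],[0,0,-0.3,0,0,0],[0,0,-0.3,0,0,0]]]'; python3 -m crank '[[[0,-0.25,-0.1,0,0,0],[0,-0.25,-0.1,0,0,0],[0,-0.25,-0.1,0,0,0],[0,-0.25,-0.1,0,0,0]]]'; python3 - <<'E'
from h import *
im=cams.read_camera("scene")[:,:,::-1]; print([(round(d["conf"],2),np.round(at("scene",d["point"],.01),4)) for d in spot_point("scene","scraper")[:2]])
b=cams.read_camera("top")[:,:,::-1]
cv2.imwrite("pics/v12.png",np.hstack([cv2.resize(im[90:340,110:390],(400,357)),cv2.resize(b[120:270,90:258],(400,357))]))
print(env.get_state()["time"],env.get_state()["ft_force"])
E
```

```text
time: 14.9
tool_pos: [0.5002, 0.2969, 0.0918]
ee_rot: [0.996, -0.093, -0.002, 0.002]
ft_force: [-1.5, -1.9, 5.8]
gripper_width: 0.227
time: 15.3
tool_pos: [0.5001, 0.2969, 0.0916]
ee_rot: [0.996, -0.093, -0.002, 0.003]
ft_force: [-0.5, 0.4, 0.5]
gripper_width: 0.548
time: 15.8
tool_pos: [0.5042, 0.2992, 0.2173]
ee_rot: [0.996, -0.093, 0.003, -0.0]
ft_force: [0.0, 0.4, 1.3]
gripper_width: 0.652
time: 16.2
tool_pos: [0.5228, 0.3991, 0.2573]
ee_rot: [0.996, -0.092, 0.003, -0.0]
ft_force: [-0.3, -0.1, -1.6]
gripper_width: 0.649
[(0.59, array([0.5013, 0.2844, 0.01  ]))]
16.35 [-0.0784598  -0.47956719  0.21783328]
```

View pics/v12.png

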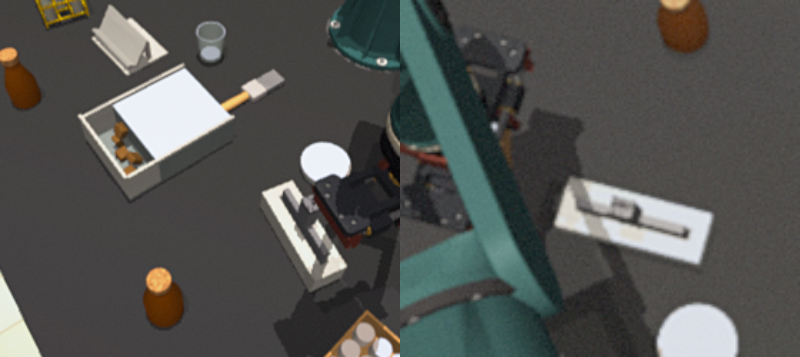

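The scraper stands upright in the slot, at (305,225) in the left half and (625,208) in the right. The lumps are in the trough at (125,150), the bystanders that show have not moved, and the gripper is clear. I'm handing in.

```bash
python3 -c "
from cell import env
print(env.sign_off())"
```

```text
the job is handed in; nothing more can be done
None
```

I took the scraper from its rest, swept all five lumps into the trough in one pass, and stood the scraper in its slot. The job was handed in at about 16.4 s of the 58 s allowed, and sign-off gave no verdict.

**Lumps:** A close view after the sweep showed all five in the trough and the pad clear. The fingers stayed about 80 mm above the scraper's foot, well clear of the lumps.

**Scraper:** It went into the slot without binding and met the floor at about 5–7 N. It was let go with the tool at the height expected for the foot on the floor. The last picture shows it upright and in line with the slot. The network put the foot within about 7 mm of the slot centre.

**Disagreements:** Before insertion, the camera put the foot 3–4 mm to one side of the slot, while the tool position said it was centred. I shifted it about 1.5 mm, and it then went in with almost no side force.

**Less certain checks:** The bystanders that show in the last view look unmoved, but I judged this by eye. The plug tray was only partly in view. I did not measure the scraper's final tilt.

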